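# Start a large cup on the capsule coffee machine

### The arm

A 6-joint arm with a two-finger parallel gripper is mounted at the origin on a cart in front of the work surface, level with it; the furniture and walls round the work are solid. World frame = base frame: x ahead of the robot, y to its left, z up, the work surface at z = 0. Lengths are in mm, angles in rad, forces in N, time in s.
With the tool pointing down it reaches from about 300 to 850 mm from the base axis. Payload 5.4 kg.
Tool frame: the origin (TCP) lies at the very end of the fingers, on their centre line; the grasp point (between the pads) lies 19 mm behind it; z points along the fingers, y is the line along which they close (so a half turn about z gives the same grasp; the last joint's range is limited). The gripper opens to 85 mm and grips with 20 to 120 N. Pads are 22 mm wide; open, the fingers measure 114 mm over their backs; the gripper's body (76 mm by 85 mm) begins 54 mm behind the grasp point. The pads swing forward as they close: fully open they stand 13 mm farther back than shut.
Start: joints at [-1.463, 0.158, 1.597, -0, 1.386, -0.21], TCP at [179.651, -546.198, 231.299] pointing down, gripper open.
Joint ranges: [-2.91, 2.91], [-0.94, 2.29], [0.18, 2.7], [-1.29, 4.43], [0.17, 2.64], [-3, 3]. Speed limits (rad/s): [2.57, 2.57, 3.14, 3.14, 3.14, 3.14].

### API

Orientations are given as a unit quaternion [w, x, y, z].
In Python, from plant import robot gives the robot as it stands.
- The arm moves only by the shell command python3 -m inch 'ROWS' [FORCE]. ROWS is JSON, a list of rows, each a list of 3 entries, a list of its own where there are three numbers: the turn, a rotation vector about the tool's x, y, z in degrees, then the shift along the tool's x, y, z in m, then the opening, from 0 (shut) to 1 (fully open). A call has 1 to 10 rows; each row is the pose to reach, as a shift and turn from the pose commanded when the call began, along the tool's axes at that moment; what a row does not reach only later rows make up. A row lasts 1/10 s, in which the tool goes at most 50 mm and 8.59 degrees, less where a joint would pass 70% of its speed; a pose out of reach is approached as far as the arm can. A call with a gripper value outside its range is refused whole. The fingers move at their own pace and stop on an object; FORCE is the grip in N (left out, the last holds). Time passes only in rows, so rows that repeat a pose let the fingers close. It gives the time, the measured TCP pose, the force, the opening and the grip force at its end, in the units of the state.
- robot.read_state(): the state, without advancing time (a new reading comes with each control period).
- robot.get_image(name): name is "scene" or "top" or "wrist"; returns a dict with "image" (384x512x3 uint8, red, green, blue), "z_map" (384x512 float32, mm along the optical axis (not along the pixel's ray), 0 where there is no reading), "intrinsics" (3x3 intrinsics, pixels), "position" and "rotation" of the camera in the world; the wrist camera has in their place "mount" (4x4, takes a point from camera to tool coordinates, whose origin is the TCP and whose axes are the flange's). Camera axes: x right, y up, looking along -z (the intrinsics and any distortion apply to the point x, -y, -z); pixel columns grow to the right and rows downward; lengths in mm; the calibration is good to about 2 mm. A picture is of the moment at which its call begins: read the wrist's pose just before it.
- robot.sign_off(): hands the job in; it is judged then, once.
Trained networks look in a picture, given as the dict that the camera call returned (one of the last four; its "shot" number tells which), for a name from the list of things; names that differ only in an ending like _2 or _b are one class to them, and where a whole thing is asked for, a point or a joint stands for the part that bears it (a point fixed in the world has none). Each returns a list of dicts, best first, with "p" (0 to 1); they miss things now and then, are a little off and sometimes report something else, mostly with a low value. They report only what shows in the picture. A call takes as long as a camera call.
- robot.silhouettes(name, picture): "region" (384x512 bool, what is visible of it).
- robot.mark_of(name, picture): "xyz" ([x, y, z] in mm, in the coordinates of the camera as it stood for that picture, good to about 4 mm: a listed point, or the origin of a listed thing).
The state is a dict: "t": time; "qpos": joint angles; "joint_vel": joint speeds; "joint_efforts": joint torques, N m; "ee_pos": TCP position; "orientation": TCP orientation; "wrist_force": force on the tool from outside, world axes, zero at the start; "moment": the same for the moment, N m; "gripper_width": opening from 0.0 (shut) to 1.0 (fully open); "finger_force": force on a finger pad.
Only numpy, scipy, OpenCV 4.12 (cv2) and the standard library are available. Lean on these libraries where they do the work, as an engineer would, in place of code of your own. Each camera call takes 0.05 s, during which the arm holds its last target. There are 200 camera calls.

### The job

A capsule is loaded and the mug stands under the spout: start a large coffee, touching the machine only lightly with the fingertips. First push the open lid gently down until it is fully shut, then tip the red power rocker over to ON (press down its raised end, the one towards the front with the white line), then press the large-cup key (the right-hand key, with the big cup) and let it come back up. Do not press the small-cup key, do not lift anything, and leave the mug and the things beside the machine where they stand.

Things in the scene. Friction and masses are not known exactly. Their poses are not given: they have to be found in the camera images.
- coffee_machine: Cream capsule coffee machine, 270 deep (x) x 150 wide (y) x 205 high, fixed. Origin: centre of its underside; x points from its front (drip tray, spout, lid) to its back (water tank), y to its left as seen from the front. Behind the lid lies the black control deck, 94 x 142, 195 high: power rocker (y +47), small-cup key (y +3), large-cup key (y -44), all centred at x +40.
- brew_lid (a joint): Angle of the lid, rad: 0 fully shut (level), grows as its front edge rises, at most 1.05. It starts between 0.45 and 0.85. Friction (0.10 N m) keeps it where it is left; 1 to 3 N of push on the lid spot moves it. It stops hard when shut, so come down slowly.
- lid_hinge (a point): Point on the lid's hinge axis, at its middle, 184 above the worktop; the axis runs along the machine's y. The lid runs 128 forward of it, is 132 wide, 11 thick, with a round steel bar (13 thick) along its front edge; its flat upper face lies 8 mm above the plane through the hinge axis, 192 above the worktop when shut.
- lid_spot (a point): Point on the upper face of the lid, 85 mm forward of the hinge and midway across: the place to push. It moves with the lid.
- power_rocker (a joint): Angle of the power rocker, rad: 0 off (front half raised), 0.28 on (front half level, rear half raised). Red rocker, 45 long (along the machine's x) x 19 wide, a shallow V of two flat halves, white line on the front half, small white ring on the rear one; it turns about its middle, its level half is 204 above the worktop. It stays where it is left; 2 to 3 N on its end tips it.
- power_on_end (a point): Point on the rocker's front half, 16 mm forward of the rocker's middle, near its end: the place to press, without touching the rear half. About 208 above the worktop when off, 204 when on.
- small_cup_key (a joint): Travel of the small-cup key, m: 0 up, 0.004 fully down.
- small_cup_key_top (a point): Middle of the top of the small-cup key, a light grey square key, 27 x 27, with a small dark cup on it; not to be pressed.
- large_cup_key (a joint): Travel of the large-cup key, m: 0 up, 0.004 fully down. A spring key: 1 N starts it, 5 N takes it fully down, and it comes back up when let go. It counts as pressed beyond 0.0025.
- large_cup_key_top (a point): Middle of the top of the large-cup key, a light grey square key, 27 x 27, with a big dark cup on it; 202 to 203 above the worktop when up.
- mug: White mug, 84 wide, 88 high, handle to its -y side; origin at its underside (16 mm from the axis of the round cup, towards the handle). It stands loose on the drip tray under the spout, 32 above the worktop. To be left alone.
- canister: Cream canister with wooden lid, 107 across, 150 high, loose, left of the machine; origin centre of underside. To be left alone.
- tin: Low tin, 75 across, 58 high, loose, left of the machine's front; origin centre of underside. To be left alone.
- spice_jar: Spice jar with a red cap, 45 across, 106 high, loose, right of the machine; origin centre of underside. To be left alone.

How it is judged:
By the outcome, as a careful person would: the job done as asked, in the order asked, and still so for the second after the job is handed in, with the robot touching nothing.
It also fails if it takes over 45 s, if anything falls off the work surface, if the arm or the gripper's body presses on something with over 40 N, if the wrist force passes 120 N, or if a joint passes its speed limit or range.

## Working session

There is one attempt and no reset: what is moved stays moved. The work goes in short steps, Python scripts to look and compute and a shell command to move; the robot and the scene stay as the last step left them, time stands still between calls to the robot, and variables do not carry over. Pictures are saved under pics/ and viewed, at most 10 in all, crops included, and the job is handed in when it is done.

```bash
mkdir -p pics
cat > h.py <<'E'
import numpy as np, cv2
from scipy.spatial.transform import Rotation as R
from plant import robot
def Rq(q): return R.from_quat([q[1],q[2],q[3],q[0]]).as_matrix()
def cam(name):
    s=robot.read_state(); d=robot.get_image(name)
    if name=="wrist":
        T=np.eye(4);T[:3,:3]=Rq(s["orientation"]);T[:3,3]=s["ee_pos"]
        d["T"]=T@np.array(d["mount"])
    else:
        T=np.eye(4);r=np.array(d["rotation"])
        T[:3,:3]=r if r.shape==(3,3) else Rq(r);T[:3,3]=d["position"];d["T"]=T
    return d
def world(d,p): return (d["T"]@np.append(p,1))[:3]
def save(d,f): cv2.imwrite("pics/"+f,d["image"][:,:,::-1])
def pix(d,u,v):
    z=d["z_map"][int(v),int(u)];K=np.array(d["intrinsics"])
    x=(u-K[0,2])/K[0,0]*z;y=(v-K[1,2])/K[1,1]*z
    return world(d,[x,-y,-z])
E
python3 - <<'E'
from h import *
np.set_printoptions(precision=1,suppress=True)
s=robot.read_state();print(s)
for c in ["scene","top"]:
    d=cam(c);save(d,c+"0.png");print(c,d["T"])
    for n in "coffee_machine lid_hinge lid_spot power_on_end small_cup_key_top large_cup_key_top mug canister tin spice_jar".split():
        for m in robot.mark_of(n,d)[:2]: print(n,round(m["p"],2),world(d,m["xyz"]))
E
```

```text
{'t': 0.0, 'qpos': array([-1.5,  0.2,  1.6,  0. ,  1.4, -0.2]), 'joint_vel': array([ 0.,  0., -0., -0., -0., -0.]), 'joint_efforts': array([ -0. , -39.6, -33.1,  -0. ,   0. ,   0. ]), 'ee_pos': array([ 179.6, -545.6,  230.3]), 'orientation': array([-0. ,  1. ,  0.2,  0. ]), 'wrist_force': array([-0.1, -0.7,  0.5]), 'moment': array([-0.,  0.,  0.]), 'finger_force': 0.0, 'gripper_width': 0.994660057058407}
scene [[   0.5    0.4   -0.8 -282.9]
 [  -0.9    0.2   -0.4 -306.1]
 [  -0.     0.9    0.5  645.3]
 [   0.     0.     0.     1. ]]
coffee_machine 0.74 [571.3 114.1   1.3]
lid_hinge 0.95 [566.3 118.7 187.3]
lid_spot 0.69 [495.6 110.6  32.1]
lid_spot 0.63 [508.6 119.8 249.3]
small_cup_key_top 0.38 [612.8 114.5 205.3]
large_cup_key_top 0.51 [608.7  70.3 203.9]
mug 0.85 [494.9 111.4  31.1]
mug 0.6 [569.8 116.3 186. ]
canister 0.38 [573.8 112.3   0.8]
tin 0.39 [570.3 118.3 185.3]
spice_jar 0.98 [570.4  -4.1  -1.7]
spice_jar 0.17 [569.2 116.6 186.3]
top [[   0.3    0.9   -0.2  359.6]
 [  -1.     0.2   -0.1   95.4]
 [   0.     0.2    1.  1102.5]
 [   0.     0.     0.     1. ]]
lid_hinge 0.56 [565.2 112.4 184.2]
lid_spot 0.92 [513.9 124.9 246.5]
power_on_end 0.6 [593.  159.2 204.2]
small_cup_key_top 0.49 [614.7 113.3 203.5]
large_cup_key_top 0.76 [612.4  71.6 197.1]
canister 0.91 [626.  264.3  -3.5]
tin 0.59 [446.9 263.9  -2.1]
spice_jar 0.69 [567.3  -2.7   1.6]
```

```bash
python3 -c "
import cv2,numpy as np
a=cv2.imread('pics/scene0.png');b=cv2.imread('pics/top0.png')
cv2.imwrite('pics/c0.png',np.vstack([cv2.resize(a,(400,300)),cv2.resize(b,(400,300))]))
cv2.imwrite('pics/top0b.png',cv2.resize(b,(800,600)))"
```

```text
(no output)
```

View pics/top0b.png

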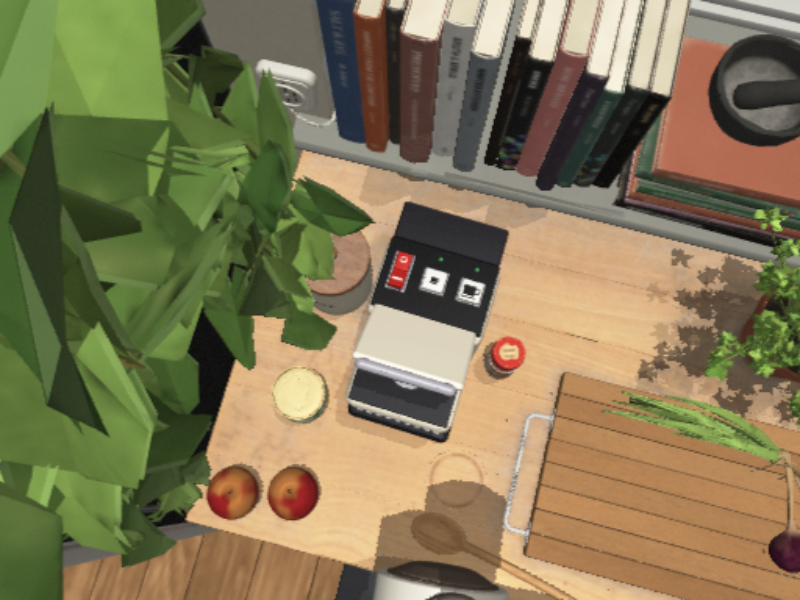

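View pics/scene0.png

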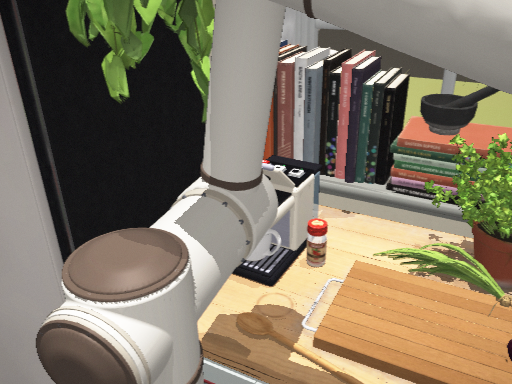

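The top view shows the machine upright in the middle, with the rocker at (400,270), the small key at (433,280), the large key at (470,290) and the lid open at (415,340) (800x600 pixels). Leaves overhang the canister to the left at (345,210). In the scene view the arm hides most of the machine. I'll get the yaw and the leaf clearance from the depth map.

Run:
```python
from h import *
np.set_printoptions(precision=1,suppress=True)
d=cam("top")
for n,u,v in [("rock front",397,281),("rock rear",404,259),("small",433,281),("large",470,291),("lid l",375,330),("lid r",465,352),("lid back l",372,308),("lid back r",475,332),("leaf",345,205),("leaf2",320,240),("leaf3",310,335),("tank tl",408,206),("tank tr",505,232)]:
    print(n,pix(d,u*.64,v*.64))
h=d["image"].astype(int); m=(h[:,:,0]>150)&(h[:,:,1]<90)&(h[:,:,2]<90)
m[:, :240]=0;m[:,270:]=0;m[:150]=0;m[195:]=0
v,u=np.nonzero(m);P=np.array([pix(d,a,b) for a,b in zip(u,v)]);print(len(P),P.mean(0))
c=P[:,:2]-P[:,:2].mean(0);w,V=np.linalg.eigh(c.T@c);print("yaw",np.degrees(np.arctan(V[1,1]/V[0,1])))
s=robot.read_state();M=Rq(s["orientation"]);print(M)
tgt=np.array([480,100,430]);print("shift in tool",M.T@(tgt-s["ee_pos"])/1000, s["qpos"])
```

```text
rock front [598.4 160.5 205.9]
rock rear [628.6 159.5 203.4]
small [610.5 117.8 202.8]
large [610.2  70.6 201.3]
lid l [527.7 168.6 229. ]
lid r [529.8  59.6 225.9]
lid back l [562.8 183.4 182.3]
lid back r [563.6  52.3 192.6]
leaf [527.4 176.5 629. ]
leaf2 [528.  204.  533.7]
leaf3 [466.7 204.5 447.5]
tank tl [ 359.6   95.4 1102.5]
tank tr [701.4  45.3 186.1]
159 [614.6 161.1 204.6]
yaw -2.776007511472506
[[ 0.9  0.3 -0. ]
 [ 0.3 -0.9  0. ]
 [-0.  -0.  -1. ]]
shift in tool [ 0.5 -0.5 -0.2] [-1.5  0.2  1.6 -0.   1.4 -0.2]
```

```bash
cat >> h.py <<'E'
def go(tgt,yaw=None):
    s=robot.read_state();M=Rq(s["orientation"]);t=np.array(tgt,float)
    print("t",round(s["t"],2),"pos",s["ee_pos"].round(1),"F",s["wrist_force"].round(1),"w",round(s["gripper_width"],2))
    print("shift",(M.T@(t-s["ee_pos"])/1000).round(4).tolist())
    if yaw is not None:
        y=np.radians(yaw);x=np.array([np.cos(y),np.sin(y),0]);D=np.c_[x,np.cross([0,0,-1],x),[0,0,-1]]
        print("turn",np.degrees(R.from_matrix(M.T@D).as_rotvec()).round(2).tolist())
E
python3 - <<'E'
from h import *
np.set_printoptions(precision=1,suppress=True)
go([450,60,430],-1)
d=cam("top");K=np.array(d["intrinsics"]);v,u=np.mgrid[:384,:512];z=d["z_map"].astype(float)
P=np.stack([(u-K[0,2])/K[0,0]*z,-(v-K[1,2])/K[1,1]*z,-z],-1)@d["T"][:3,:3].T+d["T"][:3,3]
P=P[(z>0)&(P[...,2]>225)&(P[...,0]>100)&(P[...,0]<800)&(P[...,1]>-100)]
for x in range(200,750,50):
    q=P[(abs(P[:,0]-x)<25)&(P[:,1]>60)&~((P[:,2]<290)&(P[:,1]<190))]
    print(x,q[np.argsort(q[:,1])[:2]].tolist() if len(q) else None, [ (zz,q[abs(q[:,2]-zz)<50][:,1].min().round()) for zz in range(250,900,100) if (abs(q[:,2]-zz)<50).any()])
E
```

```text
t 1.15 pos [ 179.6 -546.2  231.3] F [-0.   0.4  0.2] w 1.0
shift [0.4462, -0.4914, -0.1987]
turn [-0.0, 0.0, 19.21]
200 [[204.75162652554155, 406.0614924421544, 295.47282434298904], [210.08696218416776, 406.1907335016954, 284.588416126757]] [(250, np.float64(406.0)), (350, np.float64(409.0))]
250 [[270.7654392765841, 60.07772992664778, 355.2972020339041], [265.02382773477404, 60.085036366299505, 354.95139108153114]] [(250, np.float64(94.0)), (350, np.float64(60.0)), (550, np.float64(242.0)), (650, np.float64(243.0))]
300 [[276.53060803249, 60.07399908964783, 355.7198462655647], [284.28921982286647, 60.15293522199615, 335.227546894664]] [(250, np.float64(60.0)), (350, np.float64(60.0)), (450, np.float64(240.0)), (550, np.float64(236.0)), (650, np.float64(224.0)), (750, np.float64(220.0)), (850, np.float64(205.0))]
350 [[354.1682573349843, 182.353292974768, 887.1953291196887], [353.19927497246806, 182.66089140242457, 880.9652012455965]] [(450, np.float64(240.0)), (550, np.float64(242.0)), (650, np.float64(213.0)), (750, np.float64(199.0)), (850, np.float64(182.0))]
400 [[423.8757907440
[... 690 characters left out ...]
, (650, np.float64(161.0)), (750, np.float64(203.0)), (850, np.float64(191.0))]
550 [[527.8720163624596, 156.62577255643507, 609.247040480453], [527.7143249979013, 157.70874821066823, 608.9028457663426]] [(450, np.float64(255.0)), (550, np.float64(194.0)), (650, np.float64(157.0)), (750, np.float64(208.0)), (850, np.float64(226.0))]
600 [[575.0831159013351, 232.13791108380647, 685.4229512625155], [575.8502814931954, 232.29255126572997, 685.8879974934026]] [(650, np.float64(232.0))]
650 None []
700 [[720.4651961949351, 407.6362358207713, 429.2184845822727], [724.930735536467, 407.8861455174514, 427.81247836819193]] [(250, np.float64(409.0)), (350, np.float64(409.0)), (450, np.float64(408.0))]
```

```bash
python3 -m inch '[[[0,0,19.2],[0.22,-0.24,-0.19],0],[[0,0,19.2],[0.22,-0.24,-0.19],0],[[0,0,19.2],[0.22,-0.24,-0.19],0],[[0,0,19.2],[0.22,-0.24,-0.19],0],[[0,0,19.2],[0.22,-0.24,-0.19],0],[[0,0,19.2],[0.22,-0.24,-0.19],0],[[0,0,19.2],[0.22,-0.24,-0.19],0],[[0,0,19.2],[0.22,-0.24,-0.19],0],[[0,0,19.2],[0.22,-0.24,-0.19],0]]'; python3 -c "
from h import *
go([450,80,430],-1)"
```

```text
t: 2.1
ee_pos: [315.0, -247.9, 424.4]
orientation: [0.002, 1.0, -0.007, 0.002]
wrist_force: [-0.7, -1.2, 1.1]
gripper_width: -0.0
finger_force: 0.0
t 2.1 pos [ 315.  -247.9  424.4] F [-0.7 -1.2  1.1] w -0.0
shift [0.1307, -0.3297, -0.0066]
turn [0.27, -0.23, 0.25]
```

```bash
python3 -m inch '[[[0,0,0],[0.131,-0.33,-0.005],0],[[0,0,0],[0.131,-0.33,-0.005],0],[[0,0,0],[0.131,-0.33,-0.005],0],[[0,0,0],[0.131,-0.33,-0.005],0],[[0,0,0],[0.131,-0.33,-0.005],0],[[0,0,0],[0.131,-0.33,-0.005],0],[[0,0,0],[0.131,-0.33,-0.005],0],[[0,0,0],[0.131,-0.33,-0.005],0],[[0,0,0],[0.131,-0.33,-0.005],0]]'
python3 - <<'E'
from h import *
np.set_printoptions(precision=1,suppress=True)
go([450,80,430],-1)
d=cam("wrist");cv2.imwrite("pics/w1.png",cv2.resize(d["image"][:,:,::-1],(800,600)))
for n in "coffee_machine lid_hinge lid_spot power_on_end small_cup_key_top large_cup_key_top".split():
    for m in robot.mark_of(n,d)[:2]: print(n,round(m["p"],2),world(d,m["xyz"]))
E
```

```text
t: 3.0
ee_pos: [450.6, 78.5, 425.0]
orientation: [0.0, 1.0, -0.008, -0.001]
wrist_force: [-0.5, -0.1, 0.2]
gripper_width: 0.003
finger_force: 0.0
t 3.0 pos [450.6  78.5 425. ] F [-0.5 -0.1  0.2] w 0.0
shift [-0.0006, -0.0015, -0.005]
turn [0.02, 0.14, 0.13]
lid_hinge 0.79 [565.1 113.  185.8]
lid_spot 0.65 [512.3 115.  248.4]
power_on_end 0.56 [596.1 160.3 209. ]
small_cup_key_top 0.72 [616.1 124.2 205.2]
large_cup_key_top 0.58 [607.   75.9 201. ]
```

View pics/w1.png

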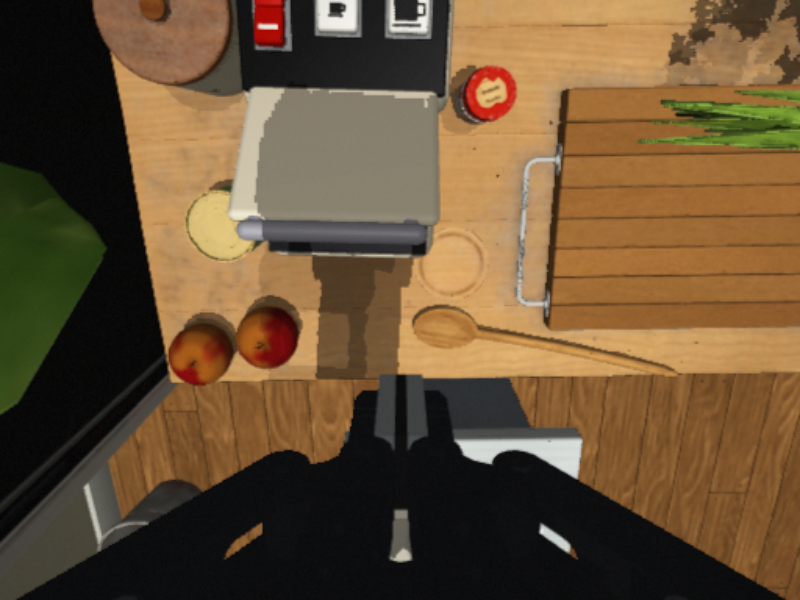

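The wrist view shows the lid raised, filling about (235-440, 90-220), with its bar at row 230. The rocker at (268,20), small key (338,12) and large key (408,15) are along the top edge. Nothing stands between the tool and the lid. The spot at about (511,115,249) gives a lid angle of about 0.78, which agrees with the hinge geometry. Next I move above the spot.

```bash
python3 -m inch '[[[0,0,0],[0.04,-0.02,0],0],[[0,0,0],[0.069,-0.036,0.01],0],[[0,0,0],[0.069,-0.036,0.055],0],[[0,0,0],[0.069,-0.036,0.1],0],[[0,0,0],[0.069,-0.036,0.135],0],[[0,0,0],[0.069,-0.036,0.155],0],[[0,0,0],[0.069,-0.036,0.159],0],[[0,0,0],[0.069,-0.036,0.159],0]]'
python3 - <<'E'
from h import *
np.set_printoptions(precision=1,suppress=True)
go([518,115,260],-1)
d=cam("wrist");print(np.array(d["mount"])[:3,3])
for n in "power_rocker power_on_end small_cup_key_top large_cup_key_top".split():
    for m in robot.mark_of(n,d)[:1]: print(n,round(m["p"],2),world(d,m["xyz"]))
cv2.imwrite("pics/w2.png",cv2.resize(d["image"][:,:,::-1],(800,600)))
E
```

```text
t: 4.15
ee_pos: [519.9, 112.5, 267.4]
orientation: [0.0, 1.0, -0.009, -0.0]
wrist_force: [-0.1, -0.3, 0.6]
gripper_width: 0.0
finger_force: 0.0
t 4.15 pos [519.9 112.5 267.4] F [-0.1 -0.3  0.6] w 0.0
shift [-0.0019, -0.0024, 0.0074]
turn [0.0, 0.02, -0.03]
[  79.9   -0.8 -143.1]Traceback (most recent call last):
  File "<stdin>", line 6, in <module>
ValueError: it knows: canister, coffee_machine, large_cup_key_top, lid_hinge, lid_spot, mug, power_on_end, small_cup_key_top, spice_jar, tin
```

```bash
python3 -m inch '[[[0,0,0],[0,-0.002,0.004],0],[[0,0,0],[-0.001,-0.002,0.008],0],[[0,0,0],[-0.002,-0.002,0.012],0],[[0,0,0],[-0.004,-0.002,0.015],0],[[0,0,0],[-0.006,-0.002,0.018],0],[[0,0,0],[-0.008,-0.002,0.021],0],[[0,0,0],[-0.011,-0.002,0.024],0],[[0,0,0],[-0.013,-0.002,0.027],0],[[0,0,0],[-0.015,-0.002,0.03],0]]'
python3 - <<'E'
from h import *
np.set_printoptions(precision=1,suppress=True)
go([503,115,235],-1)
d=cam("wrist")
for n in "lid_spot power_on_end small_cup_key_top large_cup_key_top".split():
    for m in robot.mark_of(n,d)[:1]: print(n,round(m["p"],2),world(d,m["xyz"]))
cv2.imwrite("pics/w2.png",cv2.resize(d["image"][:,:,::-1],(800,600)))
E
```

```text
t: 5.1
ee_pos: [504.8, 115.3, 237.2]
orientation: [0.0, 1.0, -0.009, 0.0]
wrist_force: [-0.3, 0.8, 0.5]
gripper_width: 0.002
finger_force: 0.4
t 5.1 pos [504.8 115.3 237.2] F [-0.3  0.8  0.5] w 0.0
shift [-0.0018, 0.0003, 0.0022]
turn [0.0, -0.0, 0.01]
power_on_end 0.88 [594.2 158.5 209.7]
small_cup_key_top 0.65 [613.  123.  208.7]
large_cup_key_top 0.89 [609.6  71.7 206. ]
```

View pics/w2.png

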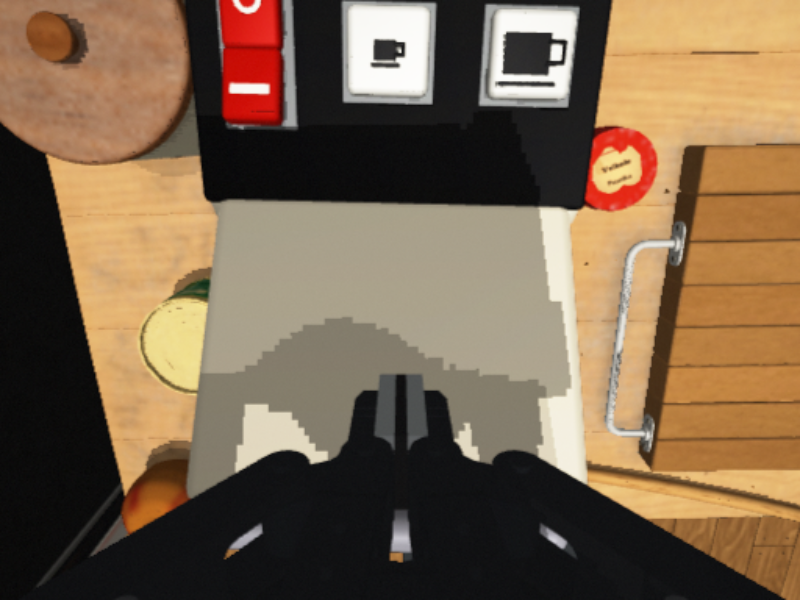

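The fingertips are centred on the lid. In the picture the rocker line is at (250,88), the small key at (388,50) and the large key at (530,52). I continue down.

```bash
python3 -m inch '[[[0,0,0],[-0.002,0,0.003],0],[[0,0,0],[-0.004,0,0.006],0],[[0,0,0],[-0.006,0,0.009],0],[[0,0,0],[-0.008,0,0.012],0],[[0,0,0],[-0.01,0,0.015],0],[[0,0,0],[-0.012,0,0.018],0],[[0,0,0],[-0.014,0,0.021],0],[[0,0,0],[-0.015,0,0.024],0],[[0,0,0],[-0.016,0,0.027],0],[[0,0,0],[-0.017,0,0.03],0]]'
python3 - <<'E'
from h import *
np.set_printoptions(precision=1,suppress=True)
go([482,115,192],-1)
d=cam("top")
for n in "lid_spot mug".split():
    for m in robot.mark_of(n,d)[:1]: print(n,round(m["p"],2),world(d,m["xyz"]))
E
```

```text
t: 6.35
ee_pos: [487.8, 115.6, 207.0]
orientation: [-0.0, 1.0, -0.009, -0.0]
wrist_force: [0.0, -0.1, -0.3]
gripper_width: -0.003
finger_force: 0.3
t 6.35 pos [487.8 115.6 207. ] F [ 0.  -0.1 -0.3] w -0.0
shift [-0.0058, 0.0007, 0.015]
turn [-0.0, 0.01, 0.01]
lid_spot 0.6 [486.3 122.8 204.9]
mug 0.18 [445.2 267.5  -0.9]
```

```bash
python3 -m inch '[[[0,0,0],[-0.001,0,0.0015],0],[[0,0,0],[-0.002,0,0.003],0],[[0,0,0],[-0.003,0,0.0045],0],[[0,0,0],[-0.004,0,0.006],0],[[0,0,0],[-0.004,0,0.0075],0],[[0,0,0],[-0.005,0,0.009],0],[[0,0,0],[-0.005,0,0.01],0],[[0,0,0],[-0.005,0,0.011],0],[[0,0,0],[-0.005,0,0.012],0],[[0,0,0],[-0.005,0,0.0125],0]]'; python3 -m inch '[[[0,0,0],[0,0,0.0005],0],[[0,0,0],[0,0,0.001],0],[[0,0,0],[0,0,0.0015],0]]'
```

```text
t: 7.5
ee_pos: [482.9, 115.7, 194.6]
orientation: [-0.0, 1.0, -0.009, -0.0]
wrist_force: [-0.6, -0.8, 1.3]
gripper_width: 0.001
finger_force: 0.3
t: 7.8
ee_pos: [483.0, 115.6, 193.3]
orientation: [0.0, 1.0, -0.009, 0.0]
wrist_force: [-0.7, -0.1, 1.0]
gripper_width: 0.003
finger_force: 0.3
```

```bash
python3 -m inch '[[[0,0,0],[0,0,0.0005],0],[[0,0,0],[0,0,0.001],0],[[0,0,0],[0,0,0.0015],0]]'; python3 -m inch '[[[0,0,0],[0,0,0.0004],0],[[0,0,0],[0,0,0.0008],0]]'; python3 -m inch '[[[0,0,0],[0,0,0.0004],0],[[0,0,0],[0,0,0.0008],0]]'
```

```text
t: 8.1
ee_pos: [483.0, 115.7, 192.0]
orientation: [0.0, 1.0, -0.009, 0.0]
wrist_force: [-1.8, 0.9, 4.0]
gripper_width: -0.0
finger_force: 2.0
t: 8.3
ee_pos: [483.0, 115.7, 191.9]
orientation: [0.0, 1.0, -0.009, 0.0]
wrist_force: [-4.6, 0.3, 9.8]
gripper_width: -0.001
finger_force: 4.3
t: 8.5
ee_pos: [483.0, 115.6, 191.8]
orientation: [0.0, 1.0, -0.009, 0.0]
wrist_force: [-7.3, -1.2, 12.3]
gripper_width: 0.003
finger_force: 6.4
```

The force rises sharply at z=191.9, so the lid is shut. I lift off and look again.

```bash
python3 -m inch '[[[0,0,0],[0,0,-0.003],0],[[0,0,0],[0,0,-0.012],0],[[0,0,0],[0.01,0,-0.04],0],[[0,0,0],[0.03,0,-0.07],0],[[0,0,0],[0.05,0,-0.08],0],[[0,0,0],[0.05,0,-0.08],0],[[0,0,0],[0.05,0,-0.08],0]]'
python3 - <<'E'
from h import *
np.set_printoptions(precision=1,suppress=True)
def run(d,t):
    for n in "lid_spot lid_hinge power_on_end small_cup_key_top large_cup_key_top".split():
        for m in robot.mark_of(n,d)[:1]: print(t,n,round(m["p"],2),world(d,m["xyz"]))
d=cam("wrist");run(d,"w")
K=np.array(d["intrinsics"]);v,u=np.mgrid[:384,:512];z=d["z_map"].astype(float)
P=np.stack([(u-K[0,2])/K[0,0]*z,-(v-K[1,2])/K[1,1]*z,-z],-1)@d["T"][:3,:3].T+d["T"][:3,3]
h=d["image"].astype(int)
box=(abs(P[...,0]-612)<40)&(P[...,2]>190)&(P[...,2]<220)
for n,m in [("red",(h[...,0]>120)&(h[...,1]<90)&(h[...,2]<90)&(abs(P[...,1]-160)<20)),("small",(h.min(-1)>170)&(abs(P[...,1]-117)<22)),("large",(h.min(-1)>170)&(abs(P[...,1]-71)<22))]:
    q=P[m&box]
    r=cv2.minAreaRect(q[:,:2].astype(np.float32));print(n,len(q),r,"z",np.percentile(q[:,2],[5,50,95]))
q=P[(abs(P[...,2]-192)<8)&(abs(P[...,1]-115)<40)&(P[...,0]<555)&(P[...,0]>515)];c=np.linalg.lstsq(np.c_[q[:,:2],np.ones(len(q))],q[:,2],rcond=None)[0];print("lid slope",c[:2]*1000)
cv2.imwrite("pics/w3.png",cv2.resize(d["image"][:,:,::-1],(800,600)))
run(cam("top"),"top");go([600,160,260],-2)
E
```

```text
t: 9.2
ee_pos: [532.5, 114.8, 269.6]
orientation: [-0.0, 1.0, -0.009, -0.001]
wrist_force: [0.7, -0.9, -1.2]
gripper_width: 0.0
finger_force: 0.0
w lid_hinge 0.58 [564.2 112.9 187.6]
w power_on_end 0.2 [452.8 266.3  -2.6]
w small_cup_key_top 0.81 [611.3 120.7 204.1]
w large_cup_key_top 0.96 [606.9  71.5 203.8]
red 1404 ((615.89453125, 163.76502990722656), (20.685413360595703, 44.744964599609375), 86.22991180419922) z [203.3 205.1 210.2]
small 333 ((624.2581176757812, 117.51687622070312), (27.077138900756836, 6.3578596115112305), 89.01451873779297) z [196.5 202.7 203.9]
large 610 ((616.333251953125, 66.67930603027344), (38.037593841552734, 19.52724838256836), 35.441898345947266) z [201.8 203.  204.1]
lid slope [0.6 1. ]
top lid_spot 0.63 [483.6 122.8 191.2]
t 9.8 pos [532.9 114.8 270.2] F [-0.1 -0.4 -1.1] w 0.0
shift [0.0663, -0.0463, 0.0102]
turn [-0.0, 0.0, 1.01]
```

View pics/w3.png

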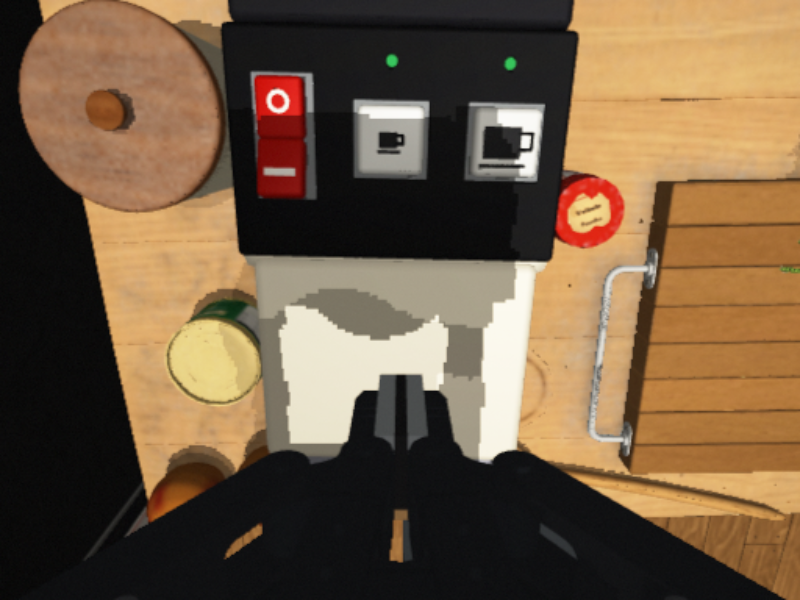

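The lid is level (slope under 1 mrad). Rocker middle is at pixel (282,136), white line (279,172), small key (391,139) and large key (505,142). I approach the rocker's front end from above with a 15° tilt, which keeps the wrist clear of the leaves.

```bash
python3 -m inch '[[[4,0,0],[0.02,-0.018,0],0],[[8,0,0],[0.04,-0.036,0],0],[[12,0,0],[0.055,-0.05,0.005],0],[[15,0,0],[0.061,-0.054,0.02],0],[[15,0,0],[0.061,-0.054,0.035],0],[[15,0,0],[0.061,-0.054,0.04],0],[[15,0,0],[0.061,-0.054,0.04],0]]'
python3 - <<'E'
from h import *
np.set_printoptions(precision=1,suppress=True)
go([595,167.5,220])
d=cam("wrist")
for n in "power_on_end small_cup_key_top large_cup_key_top".split():
    for m in robot.mark_of(n,d)[:1]: print(n,round(m["p"],2),world(d,m["xyz"]))
cv2.imwrite("pics/w4.png",cv2.resize(d["image"][:,:,::-1],(800,600)))
E
```

```text
t: 10.5
ee_pos: [593.8, 167.9, 229.0]
orientation: [-0.13, 0.991, -0.009, -0.0]
wrist_force: [-0.0, -0.3, 0.1]
gripper_width: 0.001
finger_force: 0.0
t 10.5 pos [593.8 167.9 229. ] F [-0.  -0.3  0.1] w 0.0
shift [0.0012, 0.0027, 0.0086]
power_on_end 0.82 [595.5 157.3 209. ]
large_cup_key_top 0.93 [610.8  73.  203.6]
```

View pics/w4.png

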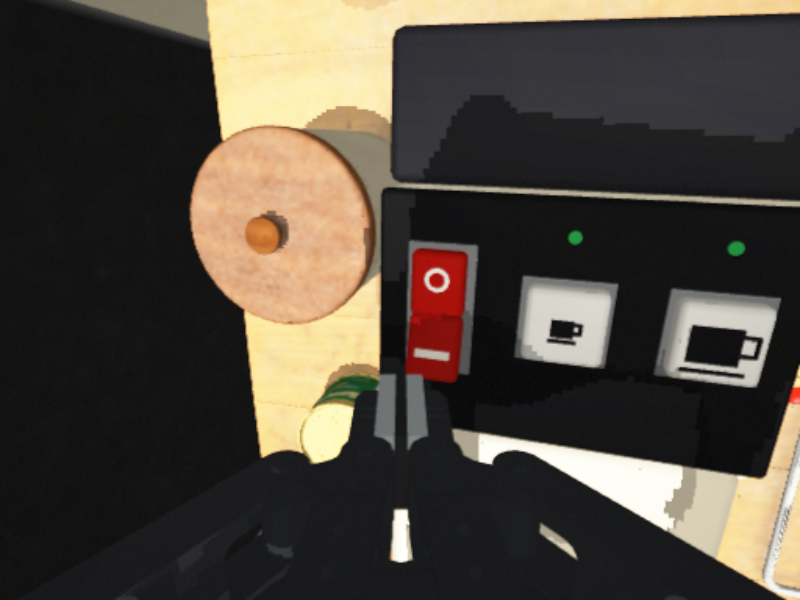

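The fingertips stand just in front of and above the white line at (432,355), lined up with the rocker. I press straight down.

```bash
python3 -m inch '[[[0,0,0],[0.001,0.001,0.005],0],[[0,0,0],[0.002,0.0025,0.01],0],[[0,0,0],[0.002,0.004,0.014],0],[[0,0,0],[0.002,0.0043,0.016],0],[[0,0,0],[0.002,0.0045,0.017],0],[[0,0,0],[0.002,0.0047,0.018],0],[[0,0,0],[0.002,0.005,0.019],0]]'; python3 -m inch '[[[0,0,0],[0,0.0002,0.0007],0],[[0,0,0],[0,0.0004,0.0014],0],[[0,0,0],[0,0.0005,0.002],0]]'
```

```text
t: 11.4
ee_pos: [596.9, 167.8, 210.9]
orientation: [-0.131, 0.991, -0.008, 0.001]
wrist_force: [-2.6, -0.1, 2.3]
gripper_width: -0.003
finger_force: 1.1
t: 11.7
ee_pos: [596.9, 167.9, 208.6]
orientation: [-0.131, 0.991, -0.009, 0.001]
wrist_force: [-1.4, -0.7, 1.9]
gripper_width: -0.001
finger_force: 0.9
```

```bash
python3 -m inch '[[[0,0,0],[0,0.0001,0.0005],0],[[0,0,0],[0,0.0003,0.001],0]]'
```

```text
t: 11.9
ee_pos: [596.9, 167.8, 207.4]
orientation: [-0.131, 0.991, -0.009, 0.001]
wrist_force: [-1.1, -0.4, 1.4]
gripper_width: -0.0
finger_force: 0.8
```

```bash
python3 -m inch '[[[0,0,0],[0,0.0001,0.0005],0],[[0,0,0],[0,0.0003,0.001],0]]';python3 -m inch '[[[0,0,0],[0,0.0001,0.0005],0],[[0,0,0],[0,0.0003,0.001],0]]'
```

```text
t: 12.1
ee_pos: [596.9, 167.8, 206.3]
orientation: [-0.131, 0.991, -0.009, 0.001]
wrist_force: [-1.3, -0.0, 1.6]
gripper_width: -0.001
finger_force: 0.8
t: 12.3
ee_pos: [596.9, 167.7, 205.3]
orientation: [-0.131, 0.991, -0.009, 0.001]
wrist_force: [-2.2, 0.7, 1.8]
gripper_width: 0.001
finger_force: 1.1
```

```bash
python3 -m inch '[[[0,0,0],[0,0.0001,0.0004],0],[[0,0,0],[0,0.0002,0.0007],0]]';python3 -m inch '[[[0,0,0],[0,0.0001,0.0004],0],[[0,0,0],[0,0.0002,0.0006],0]]'
```

```text
t: 12.5
ee_pos: [596.9, 167.8, 205.1]
orientation: [-0.131, 0.991, -0.008, 0.001]
wrist_force: [-2.9, -0.5, 5.4]
gripper_width: -0.006
finger_force: 2.8
t: 12.7
ee_pos: [596.9, 167.8, 205.0]
orientation: [-0.131, 0.991, -0.008, 0.001]
wrist_force: [-4.4, -0.7, 7.9]
gripper_width: -0.002
finger_force: 3.9
```

A hard stop at 7.9 N means the rocker is ON. I lift, move over the large key and check.

```bash
python3 -m inch '[[[0,0,0],[0,-0.002,-0.006],0],[[0,0,0],[0,-0.008,-0.03],0],[[-4,0,0],[0.004,0.01,-0.045],0],[[-10,0,0],[0.01,0.05,-0.055],0],[[-15,0,0],[0.015,0.084,-0.059],0],[[-15,0,0],[0.016,0.0845,-0.059],0],[[-15,0,0],[0.016,0.0845,-0.059],0]]'
python3 - <<'E'
from h import *
np.set_printoptions(precision=1,suppress=True)
go([611,71,215],-1)
d=cam("wrist")
for m in robot.mark_of("large_cup_key_top",d)[:1]: print("w",round(m["p"],2),world(d,m["xyz"]))
a=cv2.resize(d["image"][:,:,::-1],(400,300))
d=cam("top")
for n in ["power_on_end","large_cup_key_top"]:
    for m in robot.mark_of(n,d)[:1]: print(n,round(m["p"],2),world(d,m["xyz"]))
b=cv2.resize(d["image"][100:260,200:370,::-1],(400,376));cv2.imwrite("pics/w5.png",np.hstack([cv2.resize(a,(400,376)),b]))
E
```

```text
t: 13.4
ee_pos: [611.3, 70.9, 238.7]
orientation: [-0.001, 1.0, -0.009, -0.0]
wrist_force: [0.2, 0.6, 0.4]
gripper_width: -0.0
finger_force: 0.0
t 13.4 pos [611.3  70.9 238.7] F [0.2 0.6 0.4] w -0.0
shift [-0.0003, -0.0, 0.0237]
turn [-0.1, 0.02, -0.02]
w 0.8 [609.9  70.9 202.4]
large_cup_key_top 0.46 [611.5  72.  203.5]
```

View pics/w5.png

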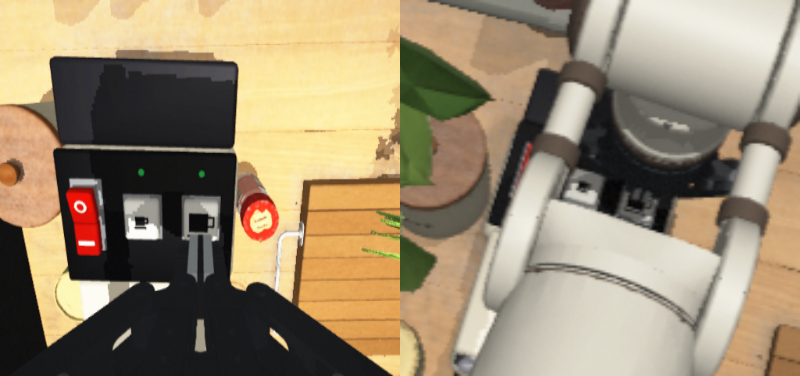

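The wrist view shows the rocker tipped, with its rear half (80,207) now raised and the fingertips at (201,240) just under the large key at (201,220). The position matches, so I press.

```bash
python3 -m inch '[[[0,0,0],[0,0,0.01],0],[[0,0,0],[0,0,0.02],0],[[0,0,0],[0,0,0.028],0],[[0,0,0],[0,0,0.032],0],[[0,0,0],[0,0,0.034],0],[[0,0,0],[0,0,0.036],0],[[0,0,0],[0,0,0.037],0],[[0,0,0],[0,0,0.038],0]]'; python3 -m inch '[[[0,0,0],[0,0,0.0005],0],[[0,0,0],[0,0,0.001],0]]'
```

```text
t: 14.45
ee_pos: [611.4, 70.5, 201.6]
orientation: [0.0, 1.0, -0.009, 0.0]
wrist_force: [-1.1, 0.2, 2.0]
gripper_width: -0.006
finger_force: 0.9
t: 14.65
ee_pos: [611.4, 70.5, 200.7]
orientation: [0.0, 1.0, -0.009, 0.0]
wrist_force: [-1.6, -0.7, 3.0]
gripper_width: -0.001
finger_force: 1.4
```

```bash
python3 -m inch '[[[0,0,0],[0,0,0.0005],0],[[0,0,0],[0,0,0.001],0]]';python3 -m inch '[[[0,0,0],[0,0,0.0005],0],[[0,0,0],[0,0,0.001],0]]'
```

```text
t: 14.85
ee_pos: [611.4, 70.5, 199.5]
orientation: [0.0, 1.0, -0.009, 0.0]
wrist_force: [-2.1, -0.2, 4.2]
gripper_width: 0.003
finger_force: 1.9
t: 15.05
ee_pos: [611.4, 70.5, 198.5]
orientation: [0.0, 1.0, -0.009, 0.0]
wrist_force: [-2.1, -0.9, 7.4]
gripper_width: 0.001
finger_force: 3.8
```

The key is fully down (over 5 N, with a stop). I release it and retreat to check.

```bash
python3 -m inch '[[[0,0,0],[0,0,-0.003],0],[[0,0,0],[0,0,-0.01],0],[[0,0,0],[0,0,-0.04],0],[[0,0,0],[-0.03,0,-0.08],0],[[0,0,0],[-0.07,-0.02,-0.12],0],[[0,0,0],[-0.1,-0.04,-0.15],0],[[0,0,0],[-0.1,-0.04,-0.16],0],[[0,0,0],[-0.1,-0.04,-0.16],0],[[0,0,0],[-0.1,-0.04,-0.16],0]]'
python3 - <<'E'
from h import *
np.set_printoptions(precision=1,suppress=True)
go([500,110,350])
d=cam("wrist")
K=np.array(d["intrinsics"]);v,u=np.mgrid[:384,:512];z=d["z_map"].astype(float)
P=np.stack([(u-K[0,2])/K[0,0]*z,-(v-K[1,2])/K[1,1]*z,-z],-1)@d["T"][:3,:3].T+d["T"][:3,3]
for n,x,y in [("rocker front",597,162),("rocker rear",632,161),("small",620,126),("large",603,71),("lid",500,80),("lid back",550,115)]:
    print(n,np.median(P[(abs(P[...,0]-x)<5)&(abs(P[...,1]-y)<5)&(P[...,2]<215)][:,2]))
for n in "canister tin spice_jar".split():
    for m in robot.mark_of(n,d)[:1]: print(n,round(m["p"],2),world(d,m["xyz"]))
cv2.imwrite("pics/w6.png",cv2.resize(d["image"][:,:,::-1],(800,600)))
E
```

```text
t: 15.95
ee_pos: [512.2, 111.8, 356.8]
orientation: [0.0, 1.0, -0.009, -0.001]
wrist_force: [0.5, 0.3, -0.6]
gripper_width: -0.002
finger_force: 0.0
t 15.95 pos [512.2 111.8 356.8] F [ 0.5  0.3 -0.6] w -0.0
shift [-0.0122, 0.0021, 0.0068]
rocker front 204.37851873677153
rocker rear 209.50312587996183
small 203.02415781915425
large 203.3414412012267
lid 192.42975842653925
lid back 192.46458141864093
canister 0.67 [631.  266.1   1.1]
tin 0.85 [449.4 265.   -3.7]
spice_jar 0.81 [565.3   2.5  -4. ]
```

View pics/w6.png

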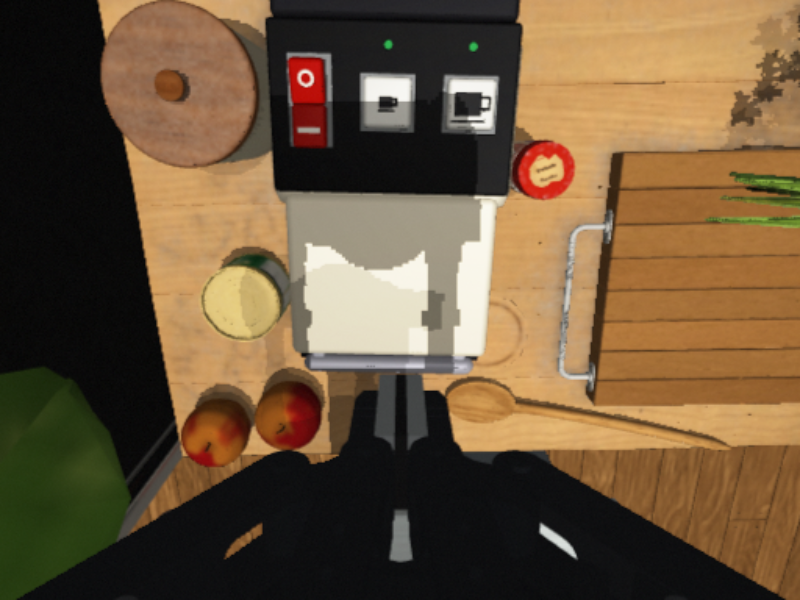

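The last view shows the lid level with its bar at row 362, the rocker tipped to ON with its rear end (306,78) raised, and both keys up at (388,102) and (470,103). The canister, tin and jar stand where they were.

```bash
python3 -c "
from plant import robot
print(robot.sign_off())"
```

```text
the job is handed in; nothing more can be done
None
```

Job handed in at about 16 s: the lid is shut, the rocker is ON, the large-cup key was pressed fully and came back up, the small-cup key was not pressed, and the canister, tin and jar are where they stood; the mug is hidden under the spout and was not checked.

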